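# Zero a coffee grinder and set it six clicks open

## Task

The grinder's burrs have just been refitted, so its collar has to be zeroed by feel and set again: push the collar's finger lever clockwise (seen from above) gently until the burrs meet and it will go no further, then push it back counter-clockwise exactly six clicks and leave it resting there. Do not force it against the stop, and leave the hopper, the glass and the other things where they stand.

Things in the scene. Friction and masses are not known exactly. Their poses are not given: they have to be found in the camera images.
- grinder: electric coffee grinder, bean hopper taken off; fixed, it does not move. Foot 190 x 120 mm, head a 124 mm disc with a flat deck 190 mm above the worktop. Origin on the worktop under the vertical axis of burrs and collar; front to -x, z up. Round the collar the deck has 30 small marks a turn, one per click, each fifth longer.
- collar: bare aluminium adjusting collar on the grinder's head: 105 mm ring, rim 207 mm above the worktop, turning on the grinder's axis. Origin on that axis at worktop height; +x along its finger lever. Clockwise from above closes the burrs, up to a hard stop. Travel 13 clicks of 12 degrees; starts 3 to 10 clicks open. Over 50 N is forcing it.
- lever (a point): middle of the collar's finger lever, 76 mm from the axis, 222 mm above the worktop; x radial. An upright flat fin, 9 mm thick, from 60 to 96 mm from the axis, its foot 194 and its top 236 mm above the worktop (nearer the axis it is only 208 mm high); free space above and outside. At the stop it points between about 75 and 160 deg from world x towards y.
- upper_burr: steel ring burr down in the collar's throat; it rises 0.05 mm per click opened (finer than pose readings show). Its origin is at lower_burr when the burrs just touch, so its height over that point is the burr gap. The collar was clamped on at any angle, so no mark shows where the burrs meet: the stop must be felt.
- lower_burr (a point): matching point of the fixed lower burr, on the axis, 180 mm above the worktop. Clicks: a spring detent holds the collar every 12 degrees, the first rest at the burrs' touch. Leaving a rest takes about 6 N (felt as up to 11) at the lever, then resistance falls off and past half a click the collar snaps on into the next rest, ahead of a slow push. Left alone it stays in its rest.
- cup: clear drinking glass, 81 mm across, 91 mm tall, standing on the grinder's foot under the spout to catch the coffee; origin under its centre
- hopper: the grinder's clear plastic bean hopper, lifted off and standing upside down on its wide rim (95 mm across, 95 mm tall); origin under its centre
- bean_jar: glass jar with a black lid, 63 mm across, 94 mm tall; origin under its centre
- mug: white mug, 92 mm across, 127 mm with its handle, 95 mm tall; origin under its centre
- teaspoon: steel teaspoon lying flat, 130 x 26 x 11 mm
- tin: small food tin, 76 mm across, 58 mm tall; origin under its centre

How it is judged:
By the outcome, as a careful person would: the job done as asked, in the order asked, and still so for the second after the job is handed in, with the robot touching nothing.
It also fails if it takes over 69 s, if anything falls off the work surface, if the arm or the gripper's body presses on something with over 40 N, if the wrist force passes 120 N, or if a joint passes its speed limit or range.

## Robot

A 7-joint arm with a two-finger parallel gripper is mounted at the origin on a cart in front of the work surface, level with it; the furniture and walls round the work are solid. World frame = base frame: x ahead of the robot, y to its left, z up, the work surface at z = 0. Lengths are in m, angles in rad, forces in N, time in s.
With the tool pointing down it reaches from about 0.35 to 0.9 m from the base axis. Payload 7.2 kg.
Tool frame: the origin (TCP) lies between the finger pads; the fingertips stand 11 mm ahead of it and the grasp point (between the pads) lies 8 mm behind it; z points along the fingers, x is the direction in which the jaws open and shut, and the axes are right-handed (so a half turn about z gives the same grasp; the last joint's range is limited). The gripper opens to 88 mm and grips with 3 to 60 N. Pads are 20 mm wide; open, the fingers measure 115 mm over their backs; the gripper's body (75 mm by 178 mm) begins 61 mm behind the grasp point.
Start: joints at [-1.32, 0.411, -0.013, 1.596, 0.006, 1.134, -0.082], TCP at [0.196, 0.594, 0.234] pointing down, gripper open.
Joint ranges: [-2.95, 2.95], [-0.29, 1.99], [-1.47, 1.44], [0.14, 2.54], [-1.03, 4.17], [0.13, 1.85], [-2.86, 2.86]. Speed limits (rad/s): [2.39, 2.39, 3.01, 3.01, 3.14, 3.14, 3.14].

## Interface

Orientations are given as a rotation vector (axis times angle).
In Python, from station import ctrl gives the robot as it stands.
- The arm moves only by the tool move_arm, never from a script. Its argument "steps" is text: rows parted by semicolons, each of 7 numbers parted by spaces: the shift along the world's x, y, z in mm, then the turn, a rotation vector about the world's x, y, z in degrees, then the finger opening in mm, from 0 to 87.8. A call has 1 to 20 rows; each row shifts and turns the commanded pose from where the row before left it; what a row does not reach is not made up. A row lasts 1/8 s, in which the tool goes at most 62.5 mm and 10.7 degrees, less where a joint would pass 70% of its speed; a pose out of reach is approached as far as the arm can. A call is refused whole if a number of a shift passes 62.5 or a number of a turn 10.7, either way. A call with a gripper value outside its range is refused whole. The fingers move at their own pace and stop on an object; "squeeze" is the grip in N (left out, the last holds). Time passes only in rows, so rows that do not move let the fingers close. It gives the time, the measured TCP pose, the force and the opening at its end, in the units of the state.
- ctrl.sense(): the state, without advancing time (a new reading comes with each control period).
- ctrl.read_camera(name): name is "side" or "top" or "wrist"; returns the picture (400x640x3 uint8, red, green, blue); there is no depth.
- ctrl.get_calibration(name): a dict with "fx", "fy", "cx", "cy" (pixels), "world_from_camera" (4x4, takes a point from camera to world coordinates). Camera axes: x right, y up, looking along -z (the intrinsics and any distortion apply to the point x, -y, -z); pixel columns grow to the right and rows downward; lengths in m; the calibration is good to about 2 mm. The wrist camera is an equidistant fisheye: a pixel r from the principal point sees the ray r / f radians off the axis. A picture is of the moment at which its call begins: read the wrist's pose just before it. get_calibration takes no time and is no camera call; for the wrist camera it gives the pose at the moment of the call.
- ctrl.finish_job(): hands the job in, once; it reports no verdict.
The state is a dict: "time_s": time; "joints": joint angles; "joint_velocities": joint speeds; "effort": joint torques, N m; "position": TCP position; "eef_rot": TCP orientation; "force": force on the tool from outside, world axes, zero at the start; "wrist_torque": the same for the moment, N m; "finger_gap": finger opening in m.
Only numpy, scipy, OpenCV 4.12 (cv2) and the standard library are available. Lean on these libraries where they do the work, as an engineer would, in place of code of your own. Each camera call takes 0.05 s, during which the arm holds its last target.

## Working session

There is one attempt and no reset: what is moved stays moved. The work goes in short steps, Python scripts to look and compute and a tool call to move; the robot and the scene stay as the last step left them, time stands still between calls to the robot, and variables do not carry over. Pictures are saved under pics/ and viewed, and the job is handed in when it is done.

Besides the shell and the picture viewer there is one more tool, called after ">>>" as name(argument=value, ...), one argument or row to a line, values as JSON. move_arm: Moves the arm, as the interface text tells. Its arguments: {"type":"object","properties":{"steps":{"type":"string"},"squeeze":{"type":"number"}},"required":["steps"]}

```bash
ls; mkdir -p pics; python3 - <<'E'
from station import ctrl
import cv2
s=ctrl.sense()
for k in s: print(k,s[k])
for n in("side","top","wrist"):
    c=ctrl.get_calibration(n);print(n,c)
    cv2.imwrite(f"pics/{n}0.png",ctrl.read_camera(n)[:,:,::-1])
E
```

```text
pics
time_s 0.0
joints [-1.32025477  0.4118926  -0.01272113  1.59707332  0.00558861  1.13428505
 -0.08220975]
joint_velocities [-0.00116492 -0.00254354 -0.00018652  0.00052582  0.0004886  -0.00081945
 -0.00142789]
effort [-7.12057572e-04 -5.87958527e+01  6.41393010e-01 -2.91073000e+01
 -5.37917472e-02  1.84043316e-02  1.28288575e-04]
position [0.19573128 0.59303101 0.23280158]
eef_rot [ 2.54497275e+00  1.84017286e+00 -1.96779125e-03]
force [ 0.13951154 -0.5724486  -0.20607984]
wrist_torque [-0.00821645  0.01180248 -0.01370303]
finger_gap 0.08771740893760185
side {'fx': 386.29221327582513, 'fy': 386.29221327582513, 'cx': 324.42981346360887, 'cy': 202.0534161050348, 'world_from_camera': array([[ 0.99979991,  0.01863769, -0.00726418,  0.49086202],
       [-0.01899733,  0.77098377, -0.63657139, -0.814558  ],
       [-0.00626365,  0.63658202,  0.77118357,  0.99381932],
       [ 0.        ,  0.        ,  0.        ,  1.        ]])}
top {'fx': 383.83576071920515, 'fy': 383.83576071920515, 'cx': 321.3845538359344, 'cy': 196.69721331187603, 'world_from_camera': array([[ 0.41642536,  0.74452031, -0.52180401, -0.09634522],
       [-0.90915865,  0.34386334, -0.23492245, -0.36511092],
       [ 0.00452473,  0.57223029,  0.8200805 ,  1.09335826],
       [ 0.        ,  0.        ,  0.        ,  1.        ]])}
wrist {'fx': 309.70691628693146, 'fy': 309.70691628693146, 'cx': 318.3721767973603, 'cy': 197.84597282949366, 'world_from_camera': array([[ 0.31384076, -0.91750361, -0.24431764,  0.12942347],
       [ 0.94947438,  0.30285374,  0.0823287 ,  0.61632798],
       [-0.00154437, -0.25781144,  0.96619401,  0.38469989],
       [ 0.        ,  0.        ,  0.        ,  1.        ]])}
```

View pics/side0.png

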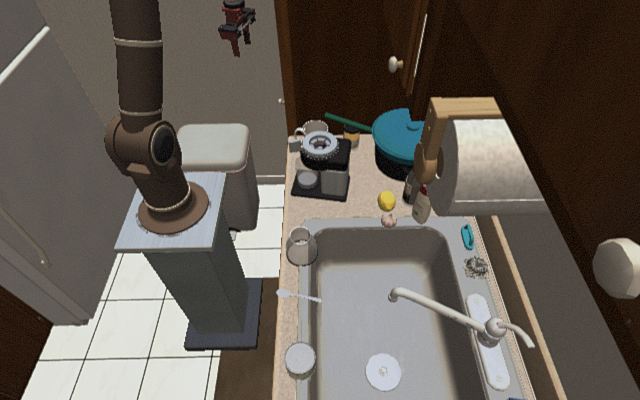

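View pics/top0.png

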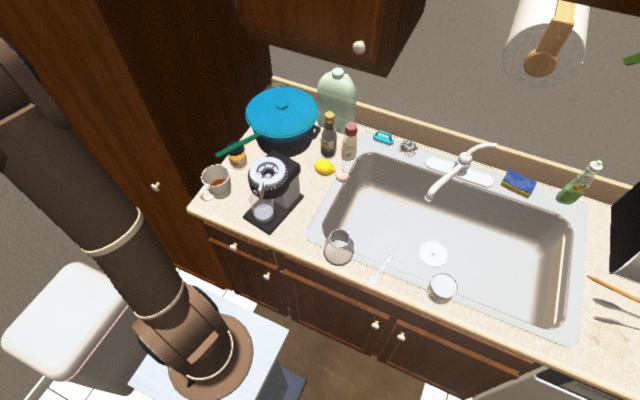

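View pics/wrist0.png

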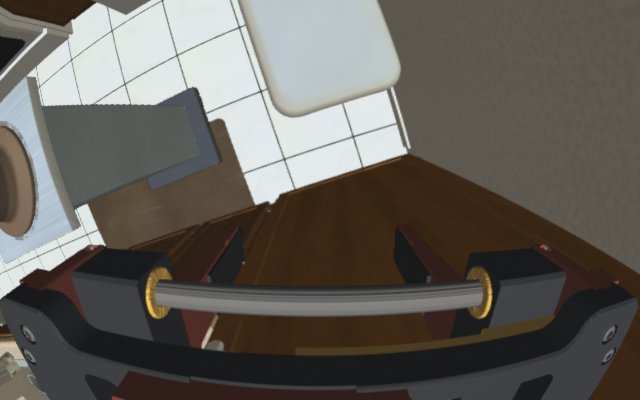

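```bash
cat > h.py <<'E'
import numpy as np,cv2
from station import ctrl
def proj(n,P,c=None):
    c=c or ctrl.get_calibration(n);T=np.array(c['world_from_camera'])
    p=(np.atleast_2d(P)-T[:3,3])@T[:3,:3]
    if n=='wrist':
        x,y,z=p[:,0],-p[:,1],-p[:,2];t=np.arctan2(np.hypot(x,y),z);r=np.hypot(x,y)+1e-12
        return np.c_[c['cx']+c['fx']*t*x/r,c['cy']+c['fy']*t*y/r]
    return np.c_[c['cx']+c['fx']*p[:,0]/-p[:,2],c['cy']-c['fy']*p[:,1]/-p[:,2]]
def at(n,u,v,z):
    c=ctrl.get_calibration(n);T=np.array(c['world_from_camera'])
    d=T[:3,:3]@np.array([(u-c['cx'])/c['fx'],-(v-c['cy'])/c['fy'],-1])
    k=(z-T[2,3])/d[2];return T[:3,3]+k*d
def crop(f,o,x0,y0,x1,y1,k):
    im=cv2.imread(f);cv2.imwrite(o,cv2.resize(im[y0:y1,x0:x1],None,fx=k,fy=k,interpolation=cv2.INTER_CUBIC))
E
python3 - <<'E'
from h import *
crop('pics/side0.png','pics/s1.png',270,90,410,220,5)
crop('pics/top0.png','pics/t1.png',190,130,320,240,6)
E
```

```text
(no output)
```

View pics/s1.png

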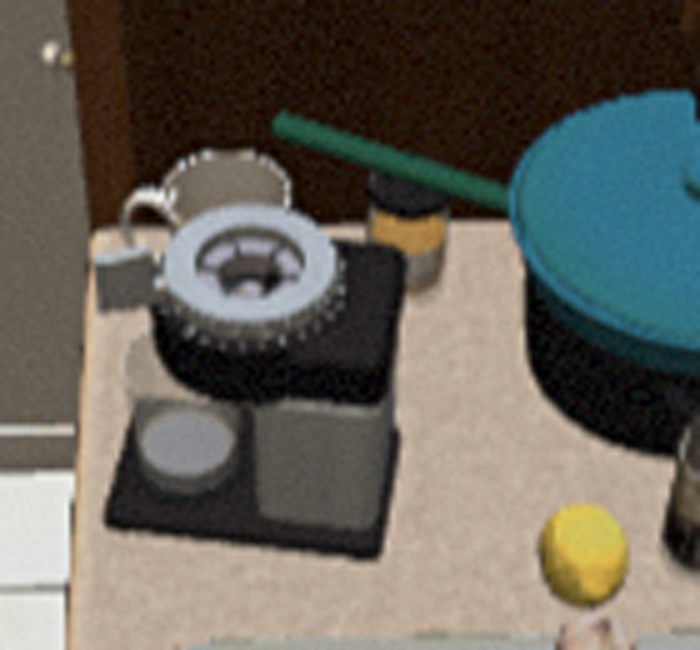

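View pics/t1.png

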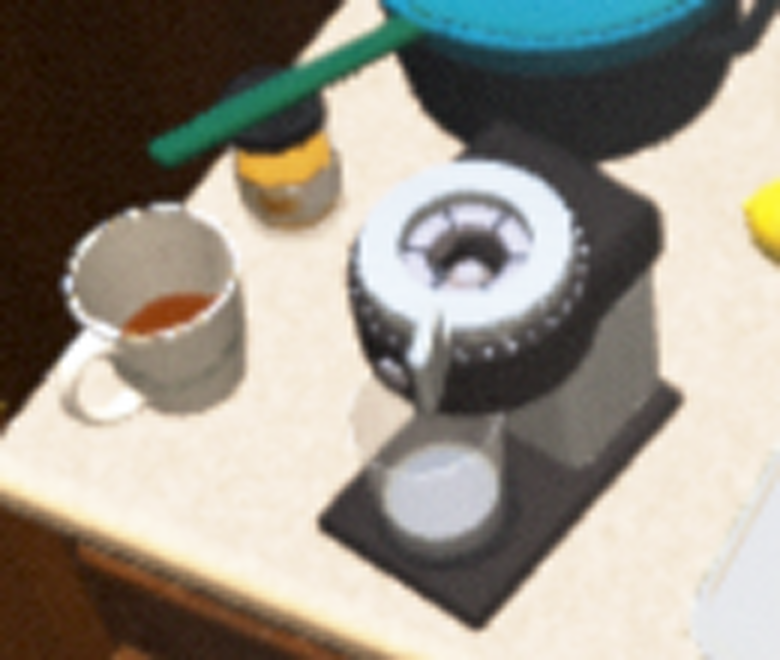

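```bash
python3 - <<'E'
from h import *
print(at('top',190+467/6,130+244/6,.207), at('side',270+251/5,90+263/5,.207))
C=(at('top',190+467/6,130+244/6,.207)+at('side',270+251/5,90+263/5,.207))/2
for e in [at('top',190+440/6,130+312/6,.236),at('top',190+428/6,130+372/6,.236),at('side',270+97/5,90+254/5,.236),at('side',270+152/5,90+250/5,.236)]:
    d=e-C;print(e,np.hypot(d[0],d[1])*1e3,np.degrees(np.arctan2(d[1],d[0])))
# model overlays
ims={n:cv2.resize(cv2.imread(f'pics/{n}0.png'),None,fx=5,fy=5,interpolation=2) for n in('top','side')}
for n,(a,b,c,d) in dict(top=(220,140,310,220),side=(275,110,365,190)).items():
    im=ims[n]
    for r,z in((.0525,.207),(.062,.19)):
        t=np.linspace(0,2*np.pi,90);P=np.c_[C[0]+r*np.cos(t),C[1]+r*np.sin(t),0*t+z]
        cv2.polylines(im,[np.int32(proj(n,P)*5+2)],True,(0,0,255),1)
    for A in (180,190,200):
        u=np.radians(A);P=[[C[0]+r*np.cos(u),C[1]+r*np.sin(u),z] for r,z in((.06,.236),(.096,.236),(.096,.194),(.06,.194))]
        cv2.polylines(im,[np.int32(proj(n,P)*5+2)],True,(0,255,0) if A==190 else (255,0,0),1)
    cv2.imwrite(f'pics/ov_{n}.png',im[b*5:d*5,a*5:c*5])
E
```

```text
[0.48654257 0.0714162  0.207     ] [0.48990948 0.06845995 0.207     ]
[0.42667661 0.04871793 0.236     ] 65.10472732576528 -160.97754730528945
[0.39435852 0.03667737 0.236     ] 99.58606264054866 -160.48889265158812
[0.39982911 0.04609516 0.236     ] 91.5559898035518 -164.90507561719508
[0.43199007 0.04875945 0.236     ] 60.09173254247989 -159.3634802330407
```

View pics/ov_top.png

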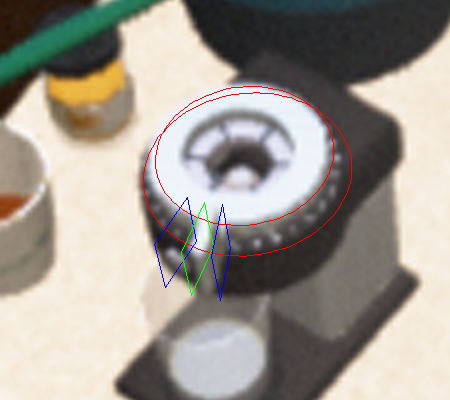

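View pics/ov_side.png

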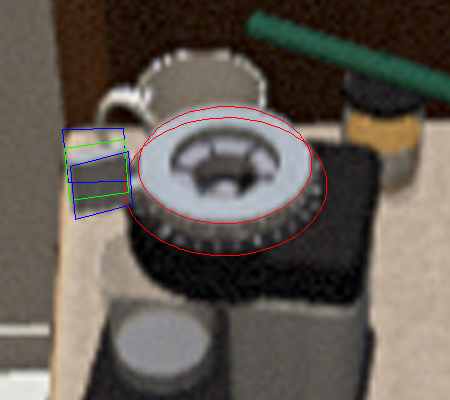

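```bash
python3 - <<'E'
from h import *
def tri(a,b):
    A=[];B=[]
    for n,(u,v) in(('side',a),('top',b)):
        o=at(n,u,v,1e-9+9);p=at(n,u,v,0);d=(p-o)/np.linalg.norm(p-o);M=np.eye(3)-np.outer(d,d);A.append(M);B.append(M@p)
    return np.linalg.lstsq(np.vstack(A),np.hstack(B),rcond=None)[0]
print('handle',tri((326,114.4),(216.7,155.3)))
print('knob', tri((408,115),(282,103)))
print('corner',at('side',289,134,0),at('top',191,210,0),at('top',245,132,0),at('side',372,134,0))
print('mug',at('side',316,126,.095),at('top',216,176,.095))
E
```

```text
handle [0.51206776 0.2824628  0.14684425]
knob [0.76743457 0.17469782 0.21328288]
corner [0.36837942 0.35385267 0.        ] [0.36434279 0.32594286 0.        ] [0.75540821 0.34989359 0.        ] [0.69219703 0.34532128 0.        ]
mug [0.47571119 0.28339882 0.095     ] [0.46899525 0.27027762 0.095     ]
```

>>> move_arm(
  steps="1 -39 14 0 0 0 36;1 -39 14 0 0 0 36;1 -39 14 0 0 0 36;1 -39 14 0 0 0 36;1 -37 14 0 0 0 36;25 -38 0 0 0 0 36;25 -38 0 0 0 0 36;25 -38 0 0 0 0 36;25 -36 0 0 0 0 36;19 -34 0 0 0 6 36;19 -34 0 0 0 6 36;19 -34 0 0 0 6 36;19 -34 0 0 0 6 36;18 -34 0 0 0 6 36;18 -34 0 0 0 6 36;0 0 0 0 0 0 36;0 0 0 0 0 0 36",
)

```text
time_s: 2.28
position: [0.4125, 0.0471, 0.3035]
eef_rot: [-1.853, -2.536, 0.0]
force: [-0.7, 0.5, 0.8]
finger_gap: 0.036
```

```bash
python3 - <<'E'
from h import *
s=ctrl.sense();print(s['time_s'],s['position'],s['eef_rot'],s['joints'],s['force'],s['finger_gap'])
c=ctrl.get_calibration('wrist')
cv2.imwrite('pics/w1.png',ctrl.read_camera('wrist')[:,:,::-1])
import json;print(c)
C=np.array([.488,.070])
for A in(186,192,198,204):
    u=np.radians(A);print(A,proj('wrist',[[C[0]+r*np.cos(u),C[1]+r*np.sin(u),.236] for r in(.06,.096)],c).round().tolist())
E
```

```text
2.275 [0.41249347 0.04708326 0.30347297] [-1.85346142e+00 -2.53586713e+00  2.83262109e-04] [-0.8268001  -0.05794121  0.58067944  1.99160358  0.03374466  1.19915358
  1.62010017] [-0.71838668  0.4592922   0.81604248] 0.03600097020543839
{'fx': 309.70691628693146, 'fy': 309.70691628693146, 'cx': 318.3721767973603, 'cy': 197.84597282949366, 'world_from_camera': array([[-3.03181424e-01, -9.20899062e-01, -2.45001921e-01,
         3.45947393e-01],
       [ 9.52932549e-01, -2.92783823e-01, -7.87222367e-02,
         2.65863204e-02],
       [ 7.62634981e-04, -2.57337424e-01,  9.66321307e-01,
         4.55316391e-01],
       [ 0.00000000e+00,  0.00000000e+00,  0.00000000e+00,
         1.00000000e+00]])}
186 [[332.0, 238.0], [342.0, 193.0]]
192 [[324.0, 236.0], [329.0, 191.0]]
198 [[315.0, 236.0], [315.0, 190.0]]
204 [[307.0, 236.0], [301.0, 191.0]]
```

View pics/w1.png

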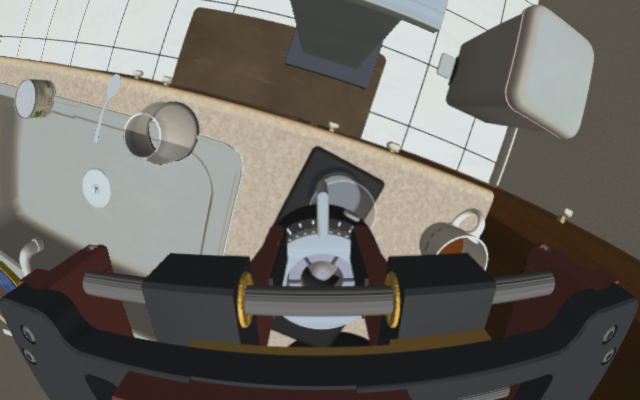

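```bash
python3 - <<'E'
from h import *
crop('pics/w1.png','pics/w1c.png',270,180,380,300,5)
E
```

```text
(no output)
```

View pics/w1c.png

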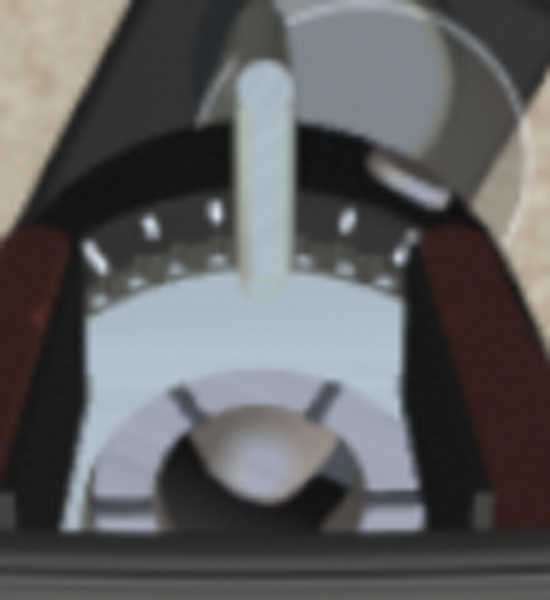

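>>> move_arm(
  steps="0 1 -20 0 0 0 36;1 1 -20 0 0 0 36;0 0 -20 0 0 0 36;0 0 -15 0 0 0 36;0 0 -5 0 0 0 36;0 0 0 0 0 0 36;0 0 0 0 0 0 36",
)

```text
time_s: 3.2
position: [0.4142, 0.0488, 0.2242]
eef_rot: [1.852, 2.537, 0.001]
force: [-0.4, 0.2, 1.2]
finger_gap: 0.0357
```

```bash
python3 - <<'E'
from h import *
s=ctrl.sense();print(s['time_s'],s['position'],s['eef_rot'],s['force'],s['finger_gap'])
cv2.imwrite('pics/w2.png',ctrl.read_camera('wrist')[:,:,::-1])
crop('pics/w2.png','pics/w2c.png',250,160,390,300,4)
for n in('top','side'): cv2.imwrite(f'pics/{n}2.png',ctrl.read_camera(n)[:,:,::-1])
crop('pics/side2.png','pics/s2.png',270,90,410,220,4)
E
```

```text
3.2 [0.4141789  0.04879734 0.22418189] [1.85203961e+00 2.53723009e+00 1.29938158e-03] [-0.37832363  0.18826287  1.21677802] 0.035687088049175676
```

View pics/w2c.png

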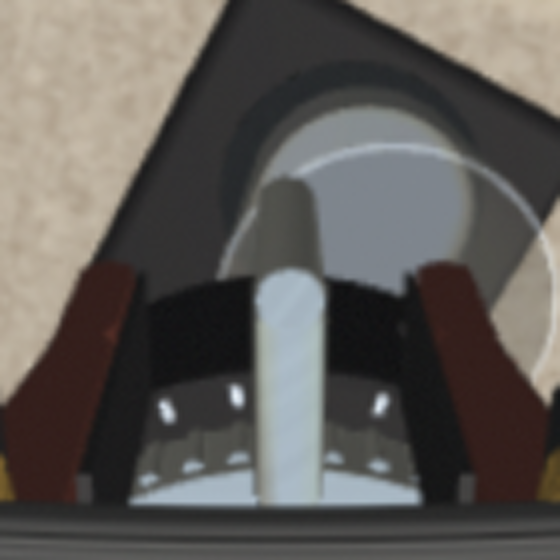

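View pics/s2.png

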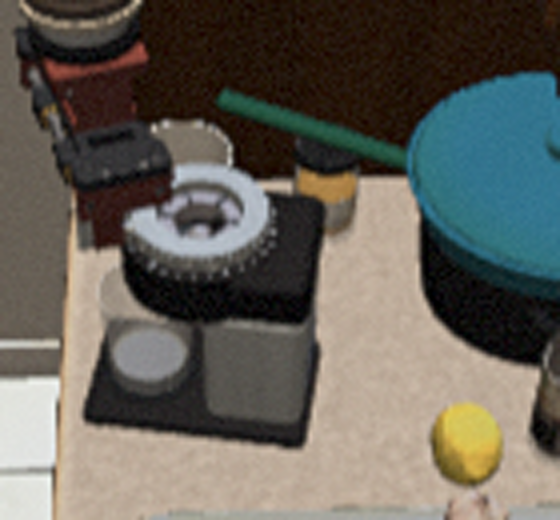

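>>> move_arm(
  steps="0 0 0 0 0 0 28;0 0 0 0 0 0 28;-1 3 0 0 0 0 28;-1 3 0 0 0 0 28;-0.6 1.7 0 0 0 0 28;0 0 0 0 0 0 28;0 0 0 0 0 0 28",
)

```text
time_s: 4.22
position: [0.4113, 0.0562, 0.2237]
eef_rot: [1.852, 2.537, 0.0]
force: [-0.7, 1.1, 1.1]
finger_gap: 0.0278
```

>>> move_arm(
  steps="-0.3 1 0 0 0 0 28;0 0 0 0 0 0 28",
)

```text
time_s: 4.47
position: [0.411, 0.0572, 0.2236]
eef_rot: [-1.852, -2.537, -0.0]
force: [-1.4, 0.0, 0.1]
finger_gap: 0.028
```

>>> move_arm(
  steps="-0.3 1 0 0 0 0 28;0 0 0 0 0 0 28",
)

```text
time_s: 4.72
position: [0.4107, 0.0583, 0.2237]
eef_rot: [-1.852, -2.537, -0.0]
force: [-0.4, -0.4, 0.5]
finger_gap: 0.0282
```

>>> move_arm(
  steps="-0.3 1 0 0 0 0 28;0 0 0 0 0 0 28",
)

```text
time_s: 4.97
position: [0.4103, 0.0593, 0.2236]
eef_rot: [-1.852, -2.537, 0.0]
force: [0.2, -0.9, -0.7]
finger_gap: 0.0279
```

>>> move_arm(
  steps="-0.3 1 0 0 0 0 28;0 0 0 0 0 0 28",
)

```text
time_s: 5.22
position: [0.4102, 0.0598, 0.2237]
eef_rot: [1.853, 2.537, -0.0]
force: [1.6, -2.8, -0.4]
finger_gap: 0.0282
```

>>> move_arm(
  steps="-0.3 1 0 0 0 0 28;0 0 0 0 0 0 28",
)

```text
time_s: 5.48
position: [0.4101, 0.0603, 0.2237]
eef_rot: [1.853, 2.536, -0.001]
force: [1.2, -4.6, 0.5]
finger_gap: 0.028
```

>>> move_arm(
  steps="-0.3 1 0 0 0 0 28;0 0 0 0 0 0 28",
)

```text
time_s: 5.72
position: [0.4099, 0.0607, 0.2237]
eef_rot: [1.853, 2.535, -0.002]
force: [2.6, -7.6, -0.8]
finger_gap: 0.0279
```

```bash
cat > rows.py <<'E'
import sys,numpy as np
C=np.array([.488,.073])*1e3
def run(p,step,n):
    p=np.array(p,float)
    for i in range(n):
        a=np.radians(step);d=p-C
        q=C+np.array([d[0]*np.cos(a)-d[1]*np.sin(a),d[0]*np.sin(a)+d[1]*np.cos(a)])
        s=np.round(q-p,1);print(f"{s[0]:g} {s[1]:g} 0 0 0 {step:g} 28;",end='\n' if i%4==3 else '');p=p+s
    print(p)
run([float(sys.argv[1]),float(sys.argv[2])],float(sys.argv[3]),int(sys.argv[4]))
E
python3 rows.py 409.4 62.3 -1 36
```

```text
-0.2 1.4 0 0 0 -1 28;-0.2 1.4 0 0 0 -1 28;-0.1 1.4 0 0 0 -1 28;-0.1 1.4 0 0 0 -1 28;
-0.1 1.4 0 0 0 -1 28;-0.1 1.4 0 0 0 -1 28;-0 1.4 0 0 0 -1 28;-0 1.4 0 0 0 -1 28;
0 1.4 0 0 0 -1 28;0 1.4 0 0 0 -1 28;0.1 1.4 0 0 0 -1 28;0.1 1.4 0 0 0 -1 28;
0.1 1.4 0 0 0 -1 28;0.1 1.4 0 0 0 -1 28;0.2 1.4 0 0 0 -1 28;0.2 1.4 0 0 0 -1 28;
0.2 1.4 0 0 0 -1 28;0.2 1.4 0 0 0 -1 28;0.3 1.4 0 0 0 -1 28;0.3 1.4 0 0 0 -1 28;
0.3 1.4 0 0 0 -1 28;0.3 1.3 0 0 0 -1 28;0.4 1.3 0 0 0 -1 28;0.4 1.3 0 0 0 -1 28;
0.4 1.3 0 0 0 -1 28;0.4 1.3 0 0 0 -1 28;0.5 1.3 0 0 0 -1 28;0.5 1.3 0 0 0 -1 28;
0.5 1.3 0 0 0 -1 28;0.5 1.3 0 0 0 -1 28;0.5 1.3 0 0 0 -1 28;0.6 1.3 0 0 0 -1 28;
0.6 1.3 0 0 0 -1 28;0.6 1.2 0 0 0 -1 28;0.6 1.2 0 0 0 -1 28;0.7 1.2 0 0 0 -1 28;
[418.2 110.9]
```

>>> move_arm(
  steps="-0.2 1.4 0 0 0 -1 28;-0.2 1.4 0 0 0 -1 28;0 0 0 0 0 0 28",
)

```text
time_s: 6.1
position: [0.4092, 0.0642, 0.2236]
eef_rot: [1.898, 2.503, -0.001]
force: [0.8, -4.4, 0.2]
finger_gap: 0.0281
```

>>> move_arm(
  steps="-0.1 1.4 0 0 0 -1 28;-0.1 1.4 0 0 0 -1 28;0 0 0 0 0 0 28",
)

```text
time_s: 6.48
position: [0.4086, 0.0684, 0.2236]
eef_rot: [-1.939, -2.471, -0.0]
force: [0.6, -1.2, -0.5]
finger_gap: 0.028
```

>>> move_arm(
  steps="-0.1 1.4 0 0 0 -1 28;-0.1 1.4 0 0 0 -1 28;0 0 0 0 0 0 28",
)

```text
time_s: 6.85
position: [0.4087, 0.0712, 0.2237]
eef_rot: [-1.982, -2.437, -0.001]
force: [-0.9, 0.1, 0.6]
finger_gap: 0.0281
```

>>> move_arm(
  steps="0 1.4 0 0 0 -1 28;0 1.4 0 0 0 -1 28;0 1.4 0 0 0 -1 28;0 0 0 0 0 0 28",
)

```text
time_s: 7.35
position: [0.409, 0.0738, 0.2237]
eef_rot: [2.047, 2.382, -0.001]
force: [0.8, -6.0, 0.2]
finger_gap: 0.0284
```

>>> move_arm(
  steps="0 1.4 0 0 0 -1 28;0.1 1.4 0 0 0 -1 28;0 0 0 0 0 0 28",
)

```text
time_s: 7.72
position: [0.4093, 0.0752, 0.2236]
eef_rot: [2.089, 2.344, -0.003]
force: [2.5, -10.6, 1.9]
finger_gap: 0.0285
```

>>> move_arm(
  steps="0.1 1.4 0 0 0 -1 28;0.1 1.4 0 0 0 -1 28;0 0 0 0 0 0 28",
)

```text
time_s: 8.1
position: [0.4092, 0.0792, 0.2237]
eef_rot: [2.13, 2.308, -0.002]
force: [0.5, -4.1, 0.6]
finger_gap: 0.0279
```

>>> move_arm(
  steps="0.1 1.4 0 0 0 -1 28;0.2 1.4 0 0 0 -1 28;0 0 0 0 0 0 28",
)

```text
time_s: 8.48
position: [0.4093, 0.083, 0.2237]
eef_rot: [-2.169, -2.273, 0.0]
force: [0.1, -3.7, 2.2]
finger_gap: 0.0284
```

>>> move_arm(
  steps="0.2 1.4 0 0 0 -1 28;0.2 1.4 0 0 0 -1 28;0 0 0 0 0 0 28",
)

```text
time_s: 8.85
position: [0.4097, 0.0868, 0.2236]
eef_rot: [-2.206, -2.236, -0.001]
force: [0.3, 0.3, 0.3]
finger_gap: 0.0282
```

>>> move_arm(
  steps="0.2 1.4 0 0 0 -1 28;0.3 1.4 0 0 0 -1 28;0 0 0 0 0 0 28",
)

```text
time_s: 9.22
position: [0.4101, 0.0887, 0.2236]
eef_rot: [2.246, 2.196, -0.001]
force: [-2.0, -2.7, 0.8]
finger_gap: 0.0283
```

>>> move_arm(
  steps="0.3 1.4 0 0 0 -1 28;0.3 1.4 0 0 0 -1 28;0 0 0 0 0 0 28",
)

```text
time_s: 9.6
position: [0.4107, 0.0904, 0.2236]
eef_rot: [2.285, 2.155, -0.002]
force: [-0.8, -6.5, 3.2]
finger_gap: 0.0284
```

>>> move_arm(
  steps="0.3 1.3 0 0 0 -1 28;0.4 1.3 0 0 0 -1 28;0 0 0 0 0 0 28",
)

```text
time_s: 9.98
position: [0.4112, 0.0915, 0.2235]
eef_rot: [2.323, 2.113, -0.005]
force: [-2.7, -11.8, 5.4]
finger_gap: 0.0278
```

>>> move_arm(
  steps="0.4 1.3 0 0 0 -1 28;0 0 0 0 0 0 28",
)

```text
time_s: 10.22
position: [0.4116, 0.0935, 0.2235]
eef_rot: [2.342, 2.093, -0.004]
force: [-2.0, -7.5, 4.6]
finger_gap: 0.0282
```

```bash
python3 - <<'E'
from h import *
s=ctrl.sense();print(s['time_s'],s['position'],s['eef_rot'],s['force'],s['wrist_torque'])
cv2.imwrite('pics/w3.png',ctrl.read_camera('wrist')[:,:,::-1])
crop('pics/w3.png','pics/w3c.png',250,160,390,300,4)
E
```

```text
10.225 [0.41159196 0.09347474 0.2235313 ] [ 2.34150095  2.09308855 -0.00399244] [-2.02687757 -7.4722587   4.59682097] [-1.79862009  0.36312163 -0.0403208 ]
```

View pics/w3c.png

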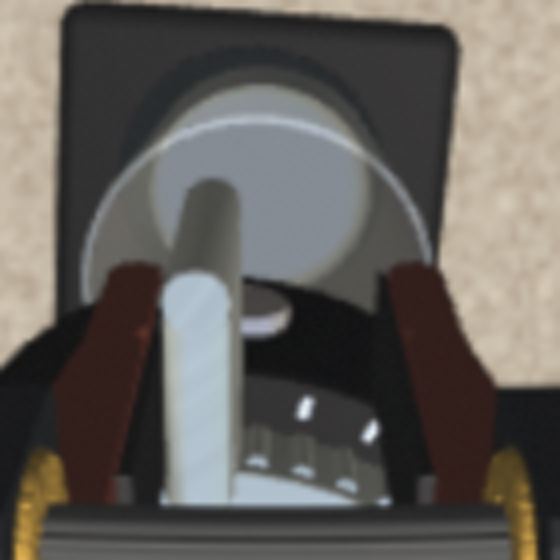

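>>> move_arm(
  steps="0.4 1.3 0 0 0 -1 28;0.5 1.3 0 0 0 -1 28;0 0 0 0 0 0 28",
)

```text
time_s: 10.65
position: [0.4127, 0.0982, 0.2236]
eef_rot: [-2.376, -2.055, 0.0]
force: [-0.9, -0.1, -0.1]
finger_gap: 0.028
```

>>> move_arm(
  steps="0.5 1.3 0 0 0 -1 28;0.5 1.3 0 0 0 -1 28;0 0 0 0 0 0 28",
)

```text
time_s: 11.02
position: [0.414, 0.1012, 0.2237]
eef_rot: [2.411, 2.014, 0.001]
force: [-0.4, 0.5, 0.2]
finger_gap: 0.028
```

>>> move_arm(
  steps="0.5 1.3 0 0 0 -1 28;0.5 1.3 0 0 0 -1 28;0 0 0 0 0 0 28",
)

```text
time_s: 11.4
position: [0.4149, 0.1035, 0.2237]
eef_rot: [2.446, 1.971, 0.0]
force: [0.2, 0.3, 0.2]
finger_gap: 0.028
```

>>> move_arm(
  steps="0.6 1.3 0 0 0 -1 28;0.6 1.3 0 0 0 -1 28;0 0 0 0 0 0 28",
)

```text
time_s: 11.78
position: [0.4158, 0.1051, 0.2236]
eef_rot: [2.481, 1.927, -0.002]
force: [-1.7, -4.5, 2.7]
finger_gap: 0.028
```

>>> move_arm(
  steps="0.6 1.2 0 0 0 -1 28;0 0 0 0 0 0 28",
)

```text
time_s: 12.02
position: [0.4162, 0.1057, 0.2235]
eef_rot: [2.498, 1.905, -0.003]
force: [-2.8, -7.0, 4.3]
finger_gap: 0.0282
```

>>> move_arm(
  steps="0.6 1.2 0 0 0 -1 28;0 0 0 0 0 0 28",
)

```text
time_s: 12.28
position: [0.4165, 0.1062, 0.2235]
eef_rot: [2.514, 1.882, -0.005]
force: [-4.7, -10.1, 5.1]
finger_gap: 0.0284
```

>>> move_arm(
  steps="0.7 1.2 0 0 0 -1 28;0 0 0 0 0 0 28",
)

```text
time_s: 12.52
position: [0.4172, 0.1076, 0.2235]
eef_rot: [2.531, 1.86, -0.005]
force: [-4.3, -7.9, 4.8]
finger_gap: 0.0279
```

```bash
python3 rows.py 418.2 110.9 -1 88
```

```text
0.7 1.2 0 0 0 -1 28;0.7 1.2 0 0 0 -1 28;0.7 1.2 0 0 0 -1 28;0.7 1.2 0 0 0 -1 28;
0.8 1.2 0 0 0 -1 28;0.8 1.1 0 0 0 -1 28;0.8 1.1 0 0 0 -1 28;0.8 1.1 0 0 0 -1 28;
0.8 1.1 0 0 0 -1 28;0.9 1.1 0 0 0 -1 28;0.9 1.1 0 0 0 -1 28;0.9 1.1 0 0 0 -1 28;
0.9 1 0 0 0 -1 28;0.9 1 0 0 0 -1 28;0.9 1 0 0 0 -1 28;1 1 0 0 0 -1 28;
1 1 0 0 0 -1 28;1 1 0 0 0 -1 28;1 0.9 0 0 0 -1 28;1 0.9 0 0 0 -1 28;
1 0.9 0 0 0 -1 28;1.1 0.9 0 0 0 -1 28;1.1 0.9 0 0 0 -1 28;1.1 0.9 0 0 0 -1 28;
1.1 0.8 0 0 0 -1 28;1.1 0.8 0 0 0 -1 28;1.1 0.8 0 0 0 -1 28;1.1 0.8 0 0 0 -1 28;
1.2 0.8 0 0 0 -1 28;1.2 0.7 0 0 0 -1 28;1.2 0.7 0 0 0 -1 28;1.2 0.7 0 0 0 -1 28;
1.2 0.7 0 0 0 -1 28;1.2 0.7 0 0 0 -1 28;1.2 0.6 0 0 0 -1 28;1.2 0.6 0 0 0 -1 28;
1.3 0.6 0 0 0 -1 28;1.3 0.6 0 0 0 -1 28;1.3 0.5 0 0 0 -1 28;1.3 0.5 0 0 0 -1 28;
1.3 0.5 0 0 0 -1 28;1.3 0.5 0 0 0 -1 28;1.3 0.5 0 0 0 -1 28;1.3 0.4 0 0 0 -1 28;
1.3 0.4 0 0 0 -1 28;1.3 0.4 0 0 0 -1 28;1.3 0.4 0 0 0 -1 28;1.3 0.3 0 0 0 -1 28;
1.4 0.3 0 0 0 -1 28;1.4 0.3 0 0 0 -1 28;1.4 0.3 0 0 0 -1 28;1.4 0.2 0 0 0 -1 28;
1.4 0.2 0 0 0 -1 28;1.4 0.2 0 0 0 -1 28;1.4 0.2 0 0 0 -1 28;1.4 0.1 0 0 0 -1 28;
1.4 0.1 0 0 0 -1 28;1.4 0.1 0 0 0 -1 28;1.4 0.1 0 0 0 -1 28;1.4 0 0 0 0 -1 28;
1.4 0 0 0 0 -1 28;1.4 -0 0 0 0 -1 28;1.4 -0 0 0 0 -1 28;1.4 -0.1 0 0 0 -1 28;
1.4 -0.1 0 0 0 -1 28;1.4 -0.1 0 0 0 -1 28;1.4 -0.1 0 0 0 -1 28;1.4 -0.1 0 0 0 -1 28;
1.4 -0.2 0 0 0 -1 28;1.4 -0.2 0 0 0 -1 28;1.4 -0.2 0 0 0 -1 28;1.4 -0.2 0 0 0 -1 28;
1.4 -0.3 0 0 0 -1 28;1.4 -0.3 0 0 0 -1 28;1.3 -0.3 0 0 0 -1 28;1.3 -0.3 0 0 0 -1 28;
1.3 -0.4 0 0 0 -1 28;1.3 -0.4 0 0 0 -1 28;1.3 -0.4 0 0 0 -1 28;1.3 -0.4 0 0 0 -1 28;
1.3 -0.5 0 0 0 -1 28;1.3 -0.5 0 0 0 -1 28;1.3 -0.5 0 0 0 -1 28;1.3 -0.5 0 0 0 -1 28;
1.3 -0.5 0 0 0 -1 28;1.3 -0.6 0 0 0 -1 28;1.3 -0.6 0 0 0 -1 28;1.2 -0.6 0 0 0 -1 28;
[523.8 144. ]
```

>>> move_arm(
  steps="0.7 1.2 0 0 0 -1 28;0.7 1.2 0 0 0 -1 28;0 0 0 0 0 0 28",
)

```text
time_s: 12.9
position: [0.4192, 0.1122, 0.2236]
eef_rot: [-2.561, -1.818, -0.0]
force: [-1.4, -0.1, -0.7]
finger_gap: 0.0281
```

>>> move_arm(
  steps="0.7 1.2 0 0 0 -1 28;0.7 1.2 0 0 0 -1 28;0 0 0 0 0 0 28",
)

```text
time_s: 13.28
position: [0.4211, 0.1148, 0.2238]
eef_rot: [2.593, 1.774, 0.002]
force: [0.1, 0.1, 0.2]
finger_gap: 0.0277
```

>>> move_arm(
  steps="0.8 1.2 0 0 0 -1 28;0.8 1.1 0 0 0 -1 28;0 0 0 0 0 0 28",
)

```text
time_s: 13.65
position: [0.4224, 0.1167, 0.2237]
eef_rot: [2.624, 1.728, 0.0]
force: [-0.5, -0.5, 0.2]
finger_gap: 0.0279
```

>>> move_arm(
  steps="0.8 1.1 0 0 0 -1 28;0.8 1.1 0 0 0 -1 28;0 0 0 0 0 0 28",
)

```text
time_s: 14.02
position: [0.4238, 0.1185, 0.2236]
eef_rot: [2.654, 1.681, -0.001]
force: [-1.7, -3.5, 1.5]
finger_gap: 0.0279
```

Four clicks passed; now loading for the fifth.

>>> move_arm(
  steps="0.8 1.1 0 0 0 -1 28;0 0 0 0 0 0 28",
)

```text
time_s: 14.28
position: [0.4244, 0.1193, 0.2236]
eef_rot: [2.669, 1.657, -0.002]
force: [-2.4, -4.7, 2.7]
finger_gap: 0.0278
```

>>> move_arm(
  steps="0.9 1.1 0 0 0 -1 28;0 0 0 0 0 0 28",
)

```text
time_s: 14.52
position: [0.4249, 0.1198, 0.2235]
eef_rot: [2.684, 1.633, -0.004]
force: [-4.9, -5.4, 5.6]
finger_gap: 0.0283
```

>>> move_arm(
  steps="0.9 1.1 0 0 0 -1 28;0 0 0 0 0 0 28",
)

```text
time_s: 14.78
position: [0.4254, 0.1202, 0.2235]
eef_rot: [2.698, 1.608, -0.006]
force: [-6.9, -8.6, 8.4]
finger_gap: 0.028
```

>>> move_arm(
  steps="0.9 1.1 0 0 0 -1 28;0 0 0 0 0 0 28",
)

```text
time_s: 15.02
position: [0.4259, 0.1206, 0.2234]
eef_rot: [2.712, 1.584, -0.008]
force: [-8.0, -12.1, 11.0]
finger_gap: 0.0281
```

>>> move_arm(
  steps="0.9 1 0 0 0 -1 28;0 0 0 0 0 0 28",
)

```text
time_s: 15.28
position: [0.4275, 0.1231, 0.2235]
eef_rot: [-2.726, -1.562, 0.004]
force: [-1.8, -2.3, 2.7]
finger_gap: 0.0281
```

```bash
python3 - <<'E'
from h import *
s=ctrl.sense();print(s['time_s'],s['position'],s['eef_rot'],s['force'],s['wrist_torque'],s['joints'])
cv2.imwrite('pics/w4.png',ctrl.read_camera('wrist')[:,:,::-1])
crop('pics/w4.png','pics/w4c.png',250,160,390,300,4)
E
```

```text
15.275 [0.42753423 0.12314829 0.22347076] [-2.7258043  -1.56176521  0.00356238] [-1.8304907  -2.26705977  2.71437445] [-0.61071967  0.5763291  -0.0136796 ] [-0.92655316  0.10816933  0.58962211  2.05156065 -0.0708483   1.00340614
  0.73921232]
```

View pics/w4c.png

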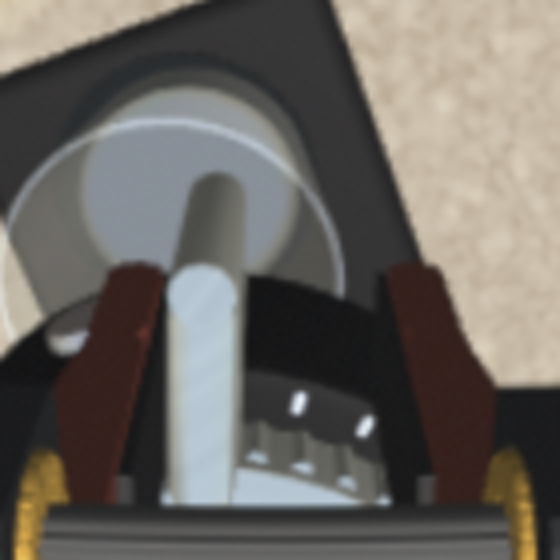

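>>> move_arm(
  steps="0.9 1 0 0 0 -1 28;0.9 1 0 0 0 -1 28;0 0 0 0 0 0 28",
)

```text
time_s: 15.7
position: [0.4306, 0.1269, 0.2238]
eef_rot: [-2.751, -1.517, -0.002]
force: [0.3, -0.9, 0.1]
finger_gap: 0.0282
```

>>> move_arm(
  steps="1 1 0 0 0 -1 28;1 1 0 0 0 -1 28;0 0 0 0 0 0 28",
)

```text
time_s: 16.08
position: [0.4323, 0.1284, 0.2237]
eef_rot: [2.777, 1.468, 0.001]
force: [0.6, -0.4, -0.3]
finger_gap: 0.0278
```

>>> move_arm(
  steps="1 1 0 0 0 -1 28;1 0.9 0 0 0 -1 28;0 0 0 0 0 0 28",
)

```text
time_s: 16.45
position: [0.4342, 0.1301, 0.2236]
eef_rot: [2.803, 1.419, -0.0]
force: [-0.9, 0.0, -0.3]
finger_gap: 0.0282
```

>>> move_arm(
  steps="1 0.9 0 0 0 -1 28;1 0.9 0 0 0 -1 28;0 0 0 0 0 0 28",
)

```text
time_s: 16.82
position: [0.4354, 0.1311, 0.2235]
eef_rot: [2.828, 1.368, -0.003]
force: [-4.8, -3.6, 4.3]
finger_gap: 0.0279
```

Five clicks; loading the sixth (index 21 on).

>>> move_arm(
  steps="1.1 0.9 0 0 0 -1 28;0 0 0 0 0 0 28",
)

```text
time_s: 17.08
position: [0.436, 0.1314, 0.2235]
eef_rot: [2.84, 1.343, -0.006]
force: [-6.9, -6.1, 7.0]
finger_gap: 0.0281
```

>>> move_arm(
  steps="1.1 0.9 0 0 0 -1 28;0 0 0 0 0 0 28",
)

```text
time_s: 17.32
position: [0.4365, 0.1317, 0.2234]
eef_rot: [2.851, 1.318, -0.008]
force: [-9.4, -7.9, 9.8]
finger_gap: 0.0283
```

>>> move_arm(
  steps="1.1 0.9 0 0 0 -1 28;0 0 0 0 0 0 28",
)

```text
time_s: 17.58
position: [0.4378, 0.1329, 0.2234]
eef_rot: [2.863, 1.293, -0.007]
force: [-7.2, -5.8, 7.0]
finger_gap: 0.0282
```

>>> move_arm(
  steps="1.1 0.8 0 0 0 -1 28;1.1 0.8 0 0 0 -1 28;0 0 0 0 0 0 28",
)

```text
time_s: 17.95
position: [0.4407, 0.1355, 0.2235]
eef_rot: [-2.885, -1.244, 0.004]
force: [-3.3, -2.6, 2.2]
finger_gap: 0.028
```

>>> move_arm(
  steps="1.1 0.8 0 0 0 -1 28;1.1 0.8 0 0 0 -1 28;0 0 0 0 0 0 28",
)

```text
time_s: 18.32
position: [0.4437, 0.1379, 0.2235]
eef_rot: [-2.905, -1.195, 0.0]
force: [-2.1, -1.2, 1.1]
finger_gap: 0.0278
```

>>> move_arm(
  steps="1.2 0.8 0 0 0 -1 28;1.2 0.7 0 0 0 -1 28;0 0 0 0 0 0 28",
)

```text
time_s: 18.7
position: [0.4469, 0.1398, 0.2238]
eef_rot: [2.926, 1.145, 0.002]
force: [-0.7, 0.9, -0.5]
finger_gap: 0.0277
```

>>> move_arm(
  steps="1.2 0.7 0 0 0 -1 28;1.2 0.7 0 0 0 -1 28;0 0 0 0 0 0 28",
)

```text
time_s: 19.08
position: [0.4482, 0.1403, 0.2236]
eef_rot: [2.946, 1.092, -0.002]
force: [-4.2, -3.1, 5.1]
finger_gap: 0.0284
```

Six clicks; loading the seventh (index 32).

>>> move_arm(
  steps="1.2 0.7 0 0 0 -1 28;0 0 0 0 0 0 28",
)

```text
time_s: 19.32
position: [0.4491, 0.1408, 0.2236]
eef_rot: [2.955, 1.066, -0.003]
force: [-4.2, -3.9, 4.7]
finger_gap: 0.0278
```

>>> move_arm(
  steps="1.2 0.7 0 0 0 -1 28;0 0 0 0 0 0 28",
)

```text
time_s: 19.58
position: [0.4499, 0.1411, 0.2235]
eef_rot: [2.964, 1.04, -0.005]
force: [-7.4, -4.3, 7.4]
finger_gap: 0.0282
```

>>> move_arm(
  steps="1.2 0.6 0 0 0 -1 28;0 0 0 0 0 0 28",
)

```text
time_s: 19.82
position: [0.4505, 0.1413, 0.2235]
eef_rot: [2.973, 1.014, -0.007]
force: [-10.2, -5.7, 10.1]
finger_gap: 0.0282
```

>>> move_arm(
  steps="1.2 0.6 0 0 0 -1 28;0 0 0 0 0 0 28",
)

```text
time_s: 20.08
position: [0.4511, 0.1415, 0.2234]
eef_rot: [2.982, 0.987, -0.009]
force: [-12.2, -7.6, 12.1]
finger_gap: 0.0281
```

>>> move_arm(
  steps="1.3 0.6 0 0 0 -1 28;0 0 0 0 0 0 28",
)

```text
time_s: 20.32
position: [0.4537, 0.1432, 0.2235]
eef_rot: [-2.991, -0.962, 0.004]
force: [-4.7, -2.3, 2.9]
finger_gap: 0.0273
```

Seventh click broke over. Continue (index 37).

>>> move_arm(
  steps="1.3 0.6 0 0 0 -1 28;1.3 0.5 0 0 0 -1 28;0 0 0 0 0 0 28",
)

```text
time_s: 20.7
position: [0.4573, 0.145, 0.2236]
eef_rot: [-3.007, -0.911, 0.0]
force: [-1.6, -0.9, 0.4]
finger_gap: 0.028
```

>>> move_arm(
  steps="1.3 0.5 0 0 0 -1 28;1.3 0.5 0 0 0 -1 28;0 0 0 0 0 0 28",
)

```text
time_s: 21.08
position: [0.4605, 0.1464, 0.2238]
eef_rot: [-3.022, -0.859, -0.002]
force: [0.4, 0.0, -0.6]
finger_gap: 0.0279
```

>>> move_arm(
  steps="1.3 0.5 0 0 0 -1 28;1.3 0.5 0 0 0 -1 28;0 0 0 0 0 0 28",
)

```text
time_s: 21.45
position: [0.4623, 0.1468, 0.2236]
eef_rot: [3.037, 0.805, -0.001]
force: [-3.3, -2.1, 2.3]
finger_gap: 0.0281
```

>>> move_arm(
  steps="1.3 0.4 0 0 0 -1 28;1.3 0.4 0 0 0 -1 28;0 0 0 0 0 0 28",
)

```text
time_s: 21.82
position: [0.4638, 0.1472, 0.2235]
eef_rot: [3.05, 0.751, -0.005]
force: [-7.8, -4.0, 8.1]
finger_gap: 0.0281
```

Seven clicks done; loading the eighth (index 45).

>>> move_arm(
  steps="1.3 0.4 0 0 0 -1 28;0 0 0 0 0 0 28",
)

```text
time_s: 22.08
position: [0.4644, 0.1473, 0.2234]
eef_rot: [3.057, 0.725, -0.008]
force: [-10.2, -3.9, 9.2]
finger_gap: 0.0278
```

>>> move_arm(
  steps="1.3 0.4 0 0 0 -1 28;0 0 0 0 0 0 28",
)

```text
time_s: 22.32
position: [0.465, 0.1473, 0.2234]
eef_rot: [3.063, 0.698, -0.01]
force: [-13.7, -5.7, 12.4]
finger_gap: 0.0286
```

>>> move_arm(
  steps="1.3 0.3 0 0 0 -1 28;0 0 0 0 0 0 28",
)

```text
time_s: 22.58
position: [0.4669, 0.148, 0.2234]
eef_rot: [-3.069, -0.671, 0.008]
force: [-9.7, -3.5, 7.7]
finger_gap: 0.0277
```

>>> move_arm(
  steps="1.4 0.3 0 0 0 -1 28;1.4 0.3 0 0 0 -1 28;0 0 0 0 0 0 28",
)

```text
time_s: 22.95
position: [0.4718, 0.1495, 0.2236]
eef_rot: [-3.08, -0.618, 0.0]
force: [-1.5, -1.0, 0.0]
finger_gap: 0.0281
```

>>> move_arm(
  steps="1.4 0.3 0 0 0 -1 28;1.4 0.2 0 0 0 -1 28;0 0 0 0 0 0 28",
)

```text
time_s: 23.32
position: [0.4753, 0.1503, 0.2238]
eef_rot: [3.09, 0.565, 0.002]
force: [0.1, 0.3, -0.5]
finger_gap: 0.028
```

>>> move_arm(
  steps="1.4 0.2 0 0 0 -1 28;1.4 0.2 0 0 0 -1 28;0 0 0 0 0 0 28",
)

```text
time_s: 23.7
position: [0.4775, 0.1505, 0.2236]
eef_rot: [3.1, 0.511, 0.0]
force: [-0.8, 0.1, 0.7]
finger_gap: 0.0278
```

>>> move_arm(
  steps="1.4 0.2 0 0 0 -1 28;1.4 0.1 0 0 0 -1 28;0 0 0 0 0 0 28",
)

```text
time_s: 24.08
position: [0.4791, 0.1505, 0.2235]
eef_rot: [-3.108, -0.456, 0.004]
force: [-6.3, -1.0, 4.4]
finger_gap: 0.0279
```

Eight clicks; loading the ninth (index 56).

>>> move_arm(
  steps="1.4 0.1 0 0 0 -1 28;0 0 0 0 0 0 28",
)

```text
time_s: 24.32
position: [0.4798, 0.1505, 0.2234]
eef_rot: [-3.112, -0.428, 0.007]
force: [-8.6, -1.7, 7.7]
finger_gap: 0.0279
```

>>> move_arm(
  steps="1.4 0.1 0 0 0 -1 28;0 0 0 0 0 0 28",
)

```text
time_s: 24.58
position: [0.4804, 0.1504, 0.2233]
eef_rot: [-3.116, -0.401, 0.009]
force: [-11.5, -1.7, 9.2]
finger_gap: 0.0282
```

>>> move_arm(
  steps="1.4 0.1 0 0 0 -1 28;0 0 0 0 0 0 28",
)

```text
time_s: 24.82
position: [0.4811, 0.1503, 0.2232]
eef_rot: [3.119, 0.374, -0.012]
force: [-14.9, -3.0, 12.8]
finger_gap: 0.0281
```

>>> move_arm(
  steps="1.4 0 0 0 0 -1 28;0 0 0 0 0 0 28",
)

```text
time_s: 25.08
position: [0.4814, 0.1501, 0.2232]
eef_rot: [-3.122, -0.347, 0.016]
force: [-18.6, -3.5, 17.1]
finger_gap: 0.0282
```

>>> move_arm(
  steps="1.2 0 0 0 0 0 28;0 0 0 0 0 0 28",
)

```text
time_s: 25.32
position: [0.4815, 0.1501, 0.2231]
eef_rot: [-3.122, -0.347, 0.02]
force: [-23.0, -3.8, 20.3]
finger_gap: 0.0284
```

```bash
python3 - <<'E'
from h import *
s=ctrl.sense();print(s['time_s'],s['position'],s['eef_rot'],s['force'],s['wrist_torque'],s['joints'])
cv2.imwrite('pics/w5.png',ctrl.read_camera('wrist')[:,:,::-1])
crop('pics/w5.png','pics/w5c.png',250,160,390,300,4)
E
```

```text
25.325 [0.48154938 0.15014569 0.22311449] [-3.1218564  -0.34733845  0.01966941] [-22.97976489  -3.84793717  20.27522248] [-0.94883932  5.30941549 -0.15015811] [-0.97400933  0.2535898   0.69939821  1.92231013 -0.19100848  1.04392888
  0.02997922]
```

View pics/w5c.png

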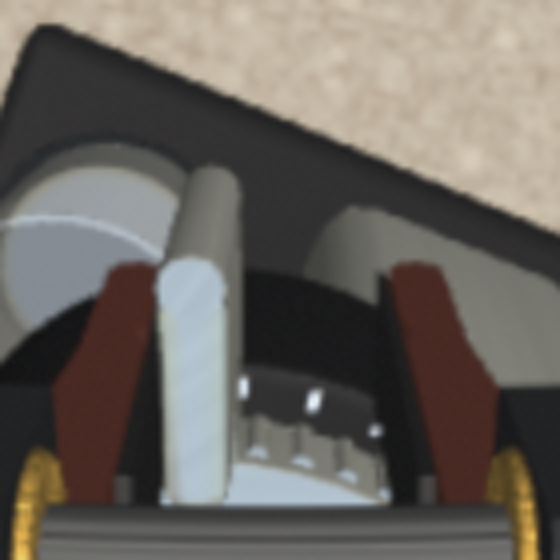

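```bash
python3 rows.py 418.2 110.9 -1 60|tail -1; echo; python3 - <<'E'
import subprocess,re
o=subprocess.run("python3 rows.py 418.2 110.9 -1 60|tail -1",shell=True,capture_output=True,text=True).stdout
x,y=map(float,re.findall(r'[\d.]+',o)[-2:])
print(subprocess.run(f"python3 rows.py {x} {y} 1.5 66",shell=True,capture_output=True,text=True).stdout)
E
```

```text
[486.1 152.4]

-2.1 -0.1 0 0 0 1.5 28;-2.1 -0.1 0 0 0 1.5 28;-2.1 -0.2 0 0 0 1.5 28;-2.1 -0.2 0 0 0 1.5 28;
-2.1 -0.3 0 0 0 1.5 28;-2.1 -0.4 0 0 0 1.5 28;-2 -0.4 0 0 0 1.5 28;-2 -0.5 0 0 0 1.5 28;
-2 -0.5 0 0 0 1.5 28;-2 -0.6 0 0 0 1.5 28;-2 -0.6 0 0 0 1.5 28;-2 -0.7 0 0 0 1.5 28;
-1.9 -0.7 0 0 0 1.5 28;-1.9 -0.8 0 0 0 1.5 28;-1.9 -0.8 0 0 0 1.5 28;-1.9 -0.9 0 0 0 1.5 28;
-1.9 -0.9 0 0 0 1.5 28;-1.8 -1 0 0 0 1.5 28;-1.8 -1 0 0 0 1.5 28;-1.8 -1.1 0 0 0 1.5 28;
-1.8 -1.1 0 0 0 1.5 28;-1.7 -1.2 0 0 0 1.5 28;-1.7 -1.2 0 0 0 1.5 28;-1.7 -1.2 0 0 0 1.5 28;
-1.6 -1.3 0 0 0 1.5 28;-1.6 -1.3 0 0 0 1.5 28;-1.6 -1.4 0 0 0 1.5 28;-1.5 -1.4 0 0 0 1.5 28;
-1.5 -1.4 0 0 0 1.5 28;-1.4 -1.5 0 0 0 1.5 28;-1.4 -1.5 0 0 0 1.5 28;-1.4 -1.6 0 0 0 1.5 28;
-1.3 -1.6 0 0 0 1.5 28;-1.3 -1.6 0 0 0 1.5 28;-1.2 -1.7 0 0 0 1.5 28;-1.2 -1.7 0 0 0 1.5 28;
-1.2 -1.7 0 0 0 1.5 28;-1.1 -1.8 0 0 0 1.5 28;-1.1 -1.8 0 0 0 1.5 28;-1 -1.8 0 0 0 1.5 28;
-1 -1.8 0 0 0 1.5 28;-0.9 -1.9 0 0 0 1.5 28;-0.9 -1.9 0 0 0 1.5 28;-0.8 -1.9 0 0 0 1.5 28;
-0.8 -1.9 0 0 0 1.5 28;-0.7 -1.9 0 0 0 1.5 28;-0.7 -2 0 0 0 1.5 28;-0.6 -2 0 0 0 1.5 28;
-0.6 -2 0 0 0 1.5 28;-0.5 -2 0 0 0 1.5 28;-0.5 -2 0 0 0 1.5 28;-0.4 -2 0 0 0 1.5 28;
-0.4 -2 0 0 0 1.5 28;-0.3 -2.1 0 0 0 1.5 28;-0.2 -2.1 0 0 0 1.5 28;-0.2 -2.1 0 0 0 1.5 28;
-0.1 -2.1 0 0 0 1.5 28;-0.1 -2.1 0 0 0 1.5 28;-0 -2.1 0 0 0 1.5 28;0 -2.1 0 0 0 1.5 28;
0.1 -2.1 0 0 0 1.5 28;0.1 -2.1 0 0 0 1.5 28;0.2 -2.1 0 0 0 1.5 28;0.2 -2.1 0 0 0 1.5 28;
0.3 -2.1 0 0 0 1.5 28;0.4 -2.1 0 0 0 1.5 28;[409.9  58.2]
```

>>> move_arm(
  steps="-3 -0.6 0 0 0 0 28;-3 -0.6 0 0 0 0 28;-4 -0.8 0 0 0 0 28;-4 -0.8 0 0 0 0 28;-3 -0.6 0 0 0 0 28;0 0 0 0 0 0 28;0 0 0 0 0 0 28",
)

```text
time_s: 26.25
position: [0.4701, 0.1476, 0.2237]
eef_rot: [-3.122, -0.348, -0.0]
force: [0.3, -0.4, 0.4]
finger_gap: 0.0277
```

```bash
python3 - <<'E'
from h import *
s=ctrl.sense();print(s['time_s'],s['position'],s['eef_rot'],s['force'])
c=ctrl.get_calibration('wrist')
cv2.imwrite('pics/w6.png',ctrl.read_camera('wrist')[:,:,::-1])
crop('pics/w6.png','pics/w6c.png',250,160,390,300,4)
C=np.array([.488,.073])
for A in(96,99,102,105,108):
    u=np.radians(A);p=proj('wrist',[[C[0]+r*np.cos(u),C[1]+r*np.sin(u),.236] for r in(.065,.096)],c);print(A,((p-[250,160])*4).round().tolist())
E
```

```text
26.25 [0.47013867 0.14764925 0.22370666] [-3.12214888e+00 -3.48406515e-01 -4.13481608e-04] [ 0.31597014 -0.42878428  0.36499104]
96 [[335.0, 496.0], [370.0, 275.0]]
99 [[309.0, 494.0], [329.0, 272.0]]
102 [[283.0, 493.0], [287.0, 270.0]]
105 [[257.0, 493.0], [245.0, 271.0]]
108 [[231.0, 495.0], [203.0, 273.0]]
```

View pics/w6c.png

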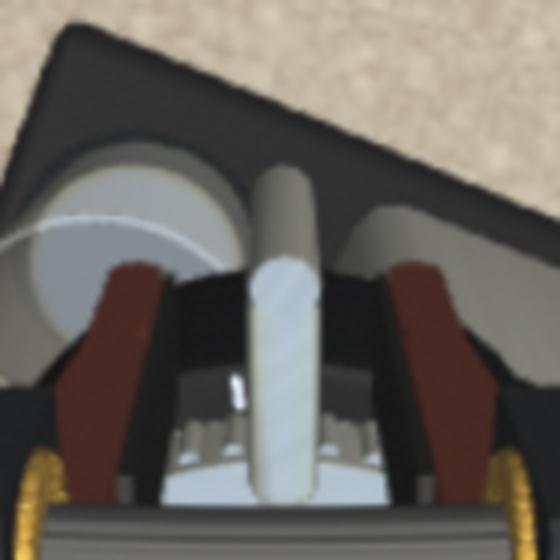

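>>> move_arm(
  steps="-3 -0.7 0 0 0 0 28;-3 -0.7 0 0 0 0 28;-2.5 -0.5 0 0 0 0 28;0 0 0 0 0 0 28",
)

```text
time_s: 26.8
position: [0.4613, 0.1457, 0.2237]
eef_rot: [-3.122, -0.349, 0.0]
force: [1.1, 0.1, 0.2]
finger_gap: 0.0281
```

```bash
python3 rows.py 461.6 145.8 1 80
```

```text
-1.3 -0.5 0 0 0 1 28;-1.3 -0.5 0 0 0 1 28;-1.2 -0.5 0 0 0 1 28;-1.2 -0.5 0 0 0 1 28;
-1.2 -0.6 0 0 0 1 28;-1.2 -0.6 0 0 0 1 28;-1.2 -0.6 0 0 0 1 28;-1.2 -0.6 0 0 0 1 28;
-1.2 -0.6 0 0 0 1 28;-1.2 -0.7 0 0 0 1 28;-1.2 -0.7 0 0 0 1 28;-1.2 -0.7 0 0 0 1 28;
-1.1 -0.7 0 0 0 1 28;-1.1 -0.7 0 0 0 1 28;-1.1 -0.8 0 0 0 1 28;-1.1 -0.8 0 0 0 1 28;
-1.1 -0.8 0 0 0 1 28;-1.1 -0.8 0 0 0 1 28;-1.1 -0.8 0 0 0 1 28;-1 -0.9 0 0 0 1 28;
-1 -0.9 0 0 0 1 28;-1 -0.9 0 0 0 1 28;-1 -0.9 0 0 0 1 28;-1 -0.9 0 0 0 1 28;
-1 -0.9 0 0 0 1 28;-0.9 -1 0 0 0 1 28;-0.9 -1 0 0 0 1 28;-0.9 -1 0 0 0 1 28;
-0.9 -1 0 0 0 1 28;-0.9 -1 0 0 0 1 28;-0.9 -1 0 0 0 1 28;-0.8 -1.1 0 0 0 1 28;
-0.8 -1.1 0 0 0 1 28;-0.8 -1.1 0 0 0 1 28;-0.8 -1.1 0 0 0 1 28;-0.8 -1.1 0 0 0 1 28;
-0.7 -1.1 0 0 0 1 28;-0.7 -1.1 0 0 0 1 28;-0.7 -1.1 0 0 0 1 28;-0.7 -1.2 0 0 0 1 28;
-0.7 -1.2 0 0 0 1 28;-0.6 -1.2 0 0 0 1 28;-0.6 -1.2 0 0 0 1 28;-0.6 -1.2 0 0 0 1 28;
-0.6 -1.2 0 0 0 1 28;-0.6 -1.2 0 0 0 1 28;-0.5 -1.2 0 0 0 1 28;-0.5 -1.2 0 0 0 1 28;
-0.5 -1.3 0 0 0 1 28;-0.5 -1.3 0 0 0 1 28;-0.5 -1.3 0 0 0 1 28;-0.4 -1.3 0 0 0 1 28;
-0.4 -1.3 0 0 0 1 28;-0.4 -1.3 0 0 0 1 28;-0.4 -1.3 0 0 0 1 28;-0.3 -1.3 0 0 0 1 28;
-0.3 -1.3 0 0 0 1 28;-0.3 -1.3 0 0 0 1 28;-0.3 -1.3 0 0 0 1 28;-0.3 -1.3 0 0 0 1 28;
-0.2 -1.3 0 0 0 1 28;-0.2 -1.3 0 0 0 1 28;-0.2 -1.3 0 0 0 1 28;-0.2 -1.3 0 0 0 1 28;
-0.1 -1.3 0 0 0 1 28;-0.1 -1.3 0 0 0 1 28;-0.1 -1.3 0 0 0 1 28;-0.1 -1.3 0 0 0 1 28;
-0 -1.4 0 0 0 1 28;-0 -1.4 0 0 0 1 28;0 -1.4 0 0 0 1 28;0 -1.4 0 0 0 1 28;
0.1 -1.4 0 0 0 1 28;0.1 -1.3 0 0 0 1 28;0.1 -1.3 0 0 0 1 28;0.1 -1.3 0 0 0 1 28;
0.1 -1.3 0 0 0 1 28;0.2 -1.3 0 0 0 1 28;0.2 -1.3 0 0 0 1 28;0.2 -1.3 0 0 0 1 28;
[411.7  60.2]
```

>>> move_arm(
  steps="-1.3 -0.5 0 0 0 1 28;-1.3 -0.5 0 0 0 1 28;-1.2 -0.5 0 0 0 1 28;-1.2 -0.5 0 0 0 1 28;0 0 0 0 0 0 28",
)

```text
time_s: 27.42
position: [0.4582, 0.144, 0.2239]
eef_rot: [3.108, 0.458, 0.006]
force: [8.9, 2.5, -7.4]
finger_gap: 0.0283
```

>>> move_arm(
  steps="-1.2 -0.6 0 0 0 1 28;-1.2 -0.6 0 0 0 1 28;0 0 0 0 0 0 28",
)

```text
time_s: 27.8
position: [0.4555, 0.1429, 0.2239]
eef_rot: [-3.099, -0.513, -0.005]
force: [7.2, 2.0, -4.4]
finger_gap: 0.0283
```

>>> move_arm(
  steps="-1.2 -0.6 0 0 0 1 28;-1.2 -0.6 0 0 0 1 28;0 0 0 0 0 0 28",
)

```text
time_s: 28.18
position: [0.4519, 0.1415, 0.2239]
eef_rot: [-3.09, -0.566, -0.001]
force: [2.1, 0.3, 0.6]
finger_gap: 0.028
```

Snap 1 under way (8 rows done). Next, rows 9–16.

>>> move_arm(
  steps="-1.2 -0.6 0 0 0 1 28;-1.2 -0.7 0 0 0 1 28;-1.2 -0.7 0 0 0 1 28;0 0 0 0 0 0 28",
)

```text
time_s: 28.68
position: [0.4473, 0.139, 0.2234]
eef_rot: [3.074, 0.647, -0.002]
force: [-0.3, 0.8, -0.0]
finger_gap: 0.0281
```

>>> move_arm(
  steps="-1.2 -0.7 0 0 0 1 28;-1.1 -0.7 0 0 0 1 28;-1.1 -0.7 0 0 0 1 28;0 0 0 0 0 0 28",
)

```text
time_s: 29.18
position: [0.445, 0.1373, 0.2237]
eef_rot: [-3.056, -0.727, -0.001]
force: [4.0, 1.3, -2.3]
finger_gap: 0.0282
```

>>> move_arm(
  steps="-1.1 -0.8 0 0 0 1 28;-1.1 -0.8 0 0 0 1 28;0 0 0 0 0 0 28",
)

```text
time_s: 29.55
position: [0.4441, 0.1363, 0.2239]
eef_rot: [-3.043, -0.781, -0.006]
force: [8.9, 3.0, -8.6]
finger_gap: 0.0281
```

>>> move_arm(
  steps="-1.1 -0.8 0 0 0 1 28;-1.1 -0.8 0 0 0 1 28;0 0 0 0 0 0 28",
)

```text
time_s: 29.92
position: [0.4399, 0.1338, 0.2237]
eef_rot: [-3.029, -0.833, 0.001]
force: [-0.3, -1.0, 0.7]
finger_gap: 0.0281
```

>>> move_arm(
  steps="-1.1 -0.8 0 0 0 1 28;-1 -0.9 0 0 0 1 28;-1 -0.9 0 0 0 1 28;-1 -0.9 0 0 0 1 28;0 0 0 0 0 0 28",
)

```text
time_s: 30.55
position: [0.4357, 0.1302, 0.2235]
eef_rot: [-2.998, -0.938, 0.002]
force: [-0.2, 0.6, 0.9]
finger_gap: 0.028
```

>>> move_arm(
  steps="-1 -0.9 0 0 0 1 28;-1 -0.9 0 0 0 1 28;-1 -0.9 0 0 0 1 28;-0.9 -1 0 0 0 1 28;0 0 0 0 0 0 28",
)

```text
time_s: 31.18
position: [0.4329, 0.1272, 0.2238]
eef_rot: [-2.963, -1.043, -0.003]
force: [3.6, 2.1, -4.0]
finger_gap: 0.0275
```

>>> move_arm(
  steps="-0.9 -1 0 0 0 1 28;-0.9 -1 0 0 0 1 28;0 0 0 0 0 0 28",
)

```text
time_s: 31.55
position: [0.4315, 0.1256, 0.2239]
eef_rot: [-2.944, -1.095, -0.004]
force: [3.7, 3.3, -2.0]
finger_gap: 0.0281
```

>>> move_arm(
  steps="-0.9 -1 0 0 0 1 28;-0.9 -1 0 0 0 1 28;0 0 0 0 0 0 28",
)

```text
time_s: 31.92
position: [0.4294, 0.1234, 0.2239]
eef_rot: [-2.925, -1.146, -0.003]
force: [2.9, 2.3, -2.0]
finger_gap: 0.0279
```

>>> move_arm(
  steps="-0.9 -1 0 0 0 1 28;-0.8 -1.1 0 0 0 1 28;0 0 0 0 0 0 28",
)

```text
time_s: 32.3
position: [0.427, 0.1208, 0.2239]
eef_rot: [-2.905, -1.196, -0.0]
force: [0.8, 1.3, 1.0]
finger_gap: 0.028
```

>>> move_arm(
  steps="-0.8 -1.1 0 0 0 1 28;-0.8 -1.1 0 0 0 1 28;-0.8 -1.1 0 0 0 1 28;-0.8 -1.1 0 0 0 1 28;0 0 0 0 0 0 28",
)

```text
time_s: 32.92
position: [0.4234, 0.1159, 0.2235]
eef_rot: [2.862, 1.296, -0.001]
force: [0.6, 0.3, 0.8]
finger_gap: 0.0278
```

>>> move_arm(
  steps="-0.7 -1.1 0 0 0 1 28;-0.7 -1.1 0 0 0 1 28;0 0 0 0 0 0 28",
)

```text
time_s: 33.3
position: [0.4227, 0.1144, 0.2236]
eef_rot: [-2.838, -1.347, -0.002]
force: [3.4, 3.6, -3.8]
finger_gap: 0.028
```

>>> move_arm(
  steps="-0.7 -1.1 0 0 0 1 28;-0.7 -1.2 0 0 0 1 28;0 0 0 0 0 0 28",
)

```text
time_s: 33.67
position: [0.4223, 0.1132, 0.2238]
eef_rot: [-2.814, -1.397, -0.006]
force: [8.2, 6.9, -8.1]
finger_gap: 0.0284
```

```bash
python3 - <<'E'
from h import *
s=ctrl.sense();print(s['time_s'],s['position'],s['eef_rot'],s['force'])
c=ctrl.get_calibration('wrist')
cv2.imwrite('pics/w7.png',ctrl.read_camera('wrist')[:,:,::-1])
crop('pics/w7.png','pics/w7c.png',250,160,390,300,4)
C=np.array([.488,.073])
for A in(132,138,144,150):
    u=np.radians(A);p=proj('wrist',[[C[0]+r*np.cos(u),C[1]+r*np.sin(u),.236] for r in(.065,.096)],c);print(A,((p-[250,160])*4).round().tolist())
E
```

```text
33.675 [0.42233233 0.11321016 0.22376257] [-2.81358017 -1.39724037 -0.0061684 ] [ 8.15326883  6.89743683 -8.08127083]
132 [[419.0, 494.0], [477.0, 277.0]]
138 [[367.0, 489.0], [396.0, 267.0]]
144 [[315.0, 488.0], [313.0, 265.0]]
150 [[263.0, 492.0], [229.0, 271.0]]
```

View pics/w7c.png

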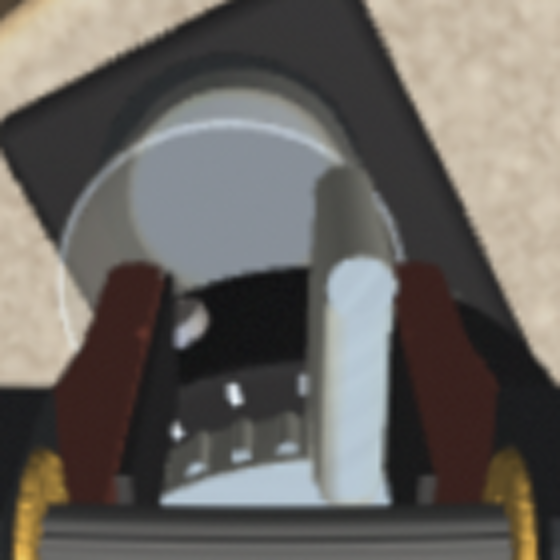

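>>> move_arm(
  steps="-0.7 -1.2 0 0 0 1 28;-0.6 -1.2 0 0 0 1 28;0 0 0 0 0 0 28",
)

```text
time_s: 34.1
position: [0.4199, 0.1097, 0.2237]
eef_rot: [-2.789, -1.446, -0.001]
force: [1.9, 2.1, -0.7]
finger_gap: 0.0283
```

>>> move_arm(
  steps="-0.6 -1.2 0 0 0 1 28;-0.6 -1.2 0 0 0 1 28;0 0 0 0 0 0 28",
)

```text
time_s: 34.48
position: [0.4182, 0.1067, 0.2237]
eef_rot: [-2.764, -1.493, 0.001]
force: [0.5, 1.9, 1.5]
finger_gap: 0.0282
```

>>> move_arm(
  steps="-0.6 -1.2 0 0 0 1 28;-0.6 -1.2 0 0 0 1 28;-0.5 -1.2 0 0 0 1 28;-0.5 -1.2 0 0 0 1 28;0 0 0 0 0 0 28",
)

```text
time_s: 35.1
position: [0.416, 0.1019, 0.2235]
eef_rot: [-2.711, -1.588, 0.001]
force: [-0.0, 0.3, 0.4]
finger_gap: 0.0278
```

>>> move_arm(
  steps="-0.5 -1.3 0 0 0 1 28;-0.5 -1.3 0 0 0 1 28;0 0 0 0 0 0 28",
)

```text
time_s: 35.48
position: [0.4156, 0.1001, 0.2237]
eef_rot: [-2.681, -1.637, -0.002]
force: [3.5, 4.5, -4.7]
finger_gap: 0.0283
```

>>> move_arm(
  steps="-0.5 -1.3 0 0 0 1 28;-0.4 -1.3 0 0 0 1 28;0 0 0 0 0 0 28",
)

```text
time_s: 35.85
position: [0.4154, 0.0988, 0.2238]
eef_rot: [-2.652, -1.684, -0.006]
force: [7.0, 7.8, -9.3]
finger_gap: 0.0281
```

Snap 4 done, loading click 5 (52 rows done).

>>> move_arm(
  steps="-0.4 -1.3 0 0 0 1 28;-0.4 -1.3 0 0 0 1 28;0 0 0 0 0 0 28",
)

```text
time_s: 36.22
position: [0.4134, 0.0941, 0.2237]
eef_rot: [2.623, 1.728, -0.001]
force: [-0.0, 0.5, 1.0]
finger_gap: 0.028
```

>>> move_arm(
  steps="-0.4 -1.3 0 0 0 1 28;-0.3 -1.3 0 0 0 1 28;0 0 0 0 0 0 28",
)

```text
time_s: 36.6
position: [0.4126, 0.0913, 0.2236]
eef_rot: [2.593, 1.773, -0.001]
force: [0.0, -0.7, 0.6]
finger_gap: 0.0276
```

>>> move_arm(
  steps="-0.3 -1.3 0 0 0 1 28;-0.3 -1.3 0 0 0 1 28;-0.3 -1.3 0 0 0 1 28;-0.3 -1.3 0 0 0 1 28;0 0 0 0 0 0 28",
)

```text
time_s: 37.22
position: [0.4117, 0.0865, 0.2237]
eef_rot: [-2.53, -1.863, -0.0]
force: [0.4, -0.4, 0.2]
finger_gap: 0.0281
```

>>> move_arm(
  steps="-0.2 -1.3 0 0 0 1 28;-0.2 -1.3 0 0 0 1 28;0 0 0 0 0 0 28",
)

```text
time_s: 37.6
position: [0.4116, 0.0848, 0.2237]
eef_rot: [-2.495, -1.908, -0.002]
force: [1.7, 5.6, -3.1]
finger_gap: 0.0279
```

```bash
python3 - <<'E'
from h import *
s=ctrl.sense();print(s['time_s'],s['position'],s['eef_rot'],s['force'])
c=ctrl.get_calibration('wrist')
cv2.imwrite('pics/w8.png',ctrl.read_camera('wrist')[:,:,::-1])
crop('pics/w8.png','pics/w8c.png',250,160,390,300,4)
C=np.array([.488,.073])
for A in(156,162,168,174):
    u=np.radians(A);p=proj('wrist',[[C[0]+r*np.cos(u),C[1]+r*np.sin(u),.236] for r in(.065,.096)],c);print(A,((p-[250,160])*4).round().tolist())
E
```

```text
37.6 [0.41164913 0.08483794 0.22371075] [-2.49527719e+00 -1.90818548e+00 -2.38702893e-03] [ 1.67866509  5.55334913 -3.07176013]
156 [[409.0, 491.0], [458.0, 271.0]]
162 [[357.0, 487.0], [376.0, 264.0]]
168 [[304.0, 488.0], [292.0, 264.0]]
174 [[252.0, 492.0], [209.0, 273.0]]
```

View pics/w8c.png

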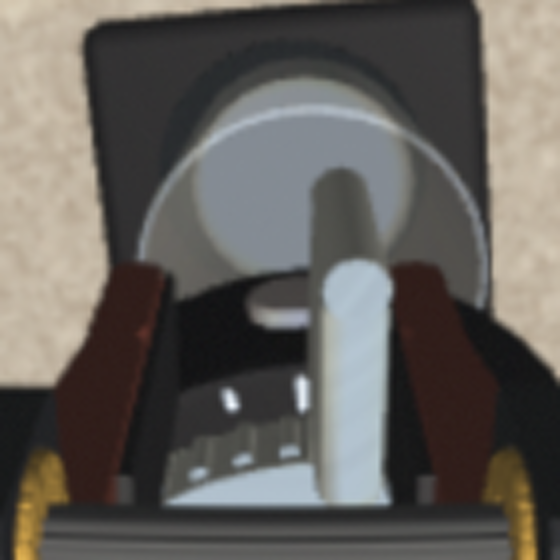

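>>> move_arm(
  steps="-0.2 -1.3 0 0 0 1 28;-0.2 -1.3 0 0 0 1 28;0 0 0 0 0 0 28",
)

```text
time_s: 38.02
position: [0.4118, 0.0837, 0.2238]
eef_rot: [-2.46, -1.952, -0.006]
force: [4.7, 9.5, -8.7]
finger_gap: 0.028
```

>>> move_arm(
  steps="-0.1 -1.3 0 0 0 1 28;-0.1 -1.3 0 0 0 1 28;0 0 0 0 0 0 28",
)

```text
time_s: 38.4
position: [0.411, 0.0796, 0.2237]
eef_rot: [-2.427, -1.995, -0.002]
force: [2.0, 3.2, -2.5]
finger_gap: 0.028
```

>>> move_arm(
  steps="-0.1 -1.3 0 0 0 1 28;-0.1 -1.3 0 0 0 1 28;0 0 0 0 0 0 28",
)

```text
time_s: 38.78
position: [0.4106, 0.076, 0.2237]
eef_rot: [2.393, 2.035, 0.0]
force: [1.1, 2.2, -1.2]
finger_gap: 0.028
```

```bash
python3 - <<'E'
from h import *
s=ctrl.sense();print(s['time_s'],s['position'],s['eef_rot'],s['force'])
c=ctrl.get_calibration('wrist')
cv2.imwrite('pics/w9.png',ctrl.read_camera('wrist')[:,:,::-1])
crop('pics/w9.png','pics/w9c.png',250,160,390,300,4)
C=np.array([.488,.073])
for A in(162,168,174,180):
    u=np.radians(A);p=proj('wrist',[[C[0]+r*np.cos(u),C[1]+r*np.sin(u),.236] for r in(.065,.096)],c);print(A,((p-[250,160])*4).round().tolist())
E
```

```text
38.775 [0.41061994 0.0760232  0.22373186] [2.39308600e+00 2.03504748e+00 1.90562237e-04] [ 1.08197139  2.17457137 -1.18815603]
162 [[415.0, 490.0], [464.0, 270.0]]
168 [[363.0, 487.0], [382.0, 263.0]]
174 [[311.0, 487.0], [299.0, 264.0]]
180 [[258.0, 492.0], [216.0, 272.0]]
```

View pics/w9c.png

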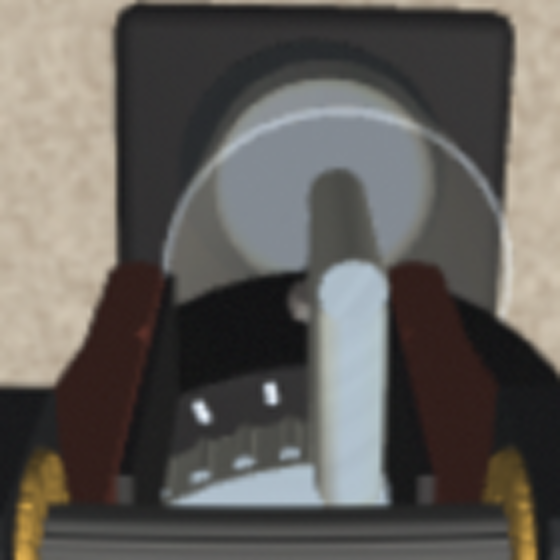

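>>> move_arm(
  steps="0 -1.4 0 0 0 1 28;0 -1.4 0 0 0 1 28;0 0 0 0 0 0 28;0 0 0 0 0 0 28",
)

```text
time_s: 39.33
position: [0.4102, 0.073, 0.2235]
eef_rot: [-2.358, -2.076, 0.001]
force: [0.5, 0.3, -0.2]
finger_gap: 0.028
```

```bash
python3 - <<'E'
from h import *
s=ctrl.sense();print(s['time_s'],s['position'],s['eef_rot'],s['force'])
c=ctrl.get_calibration('wrist')
cv2.imwrite('pics/w10.png',ctrl.read_camera('wrist')[:,:,::-1])
crop('pics/w10.png','pics/w10c.png',250,160,390,300,4)
C=np.array([.488,.073])
for A in(162,168,174,180):
    u=np.radians(A);p=proj('wrist',[[C[0]+r*np.cos(u),C[1]+r*np.sin(u),.236] for r in(.065,.096)],c);print(A,((p-[250,160])*4).round().tolist())
E
```

```text
39.325 [0.41016365 0.07300521 0.22352161] [-2.35807057e+00 -2.07555594e+00  1.39218562e-03] [ 0.46684248  0.34980637 -0.19300277]
162 [[435.0, 495.0], [494.0, 277.0]]
168 [[384.0, 490.0], [413.0, 267.0]]
174 [[331.0, 489.0], [330.0, 265.0]]
180 [[279.0, 493.0], [246.0, 271.0]]
```

View pics/w10c.png

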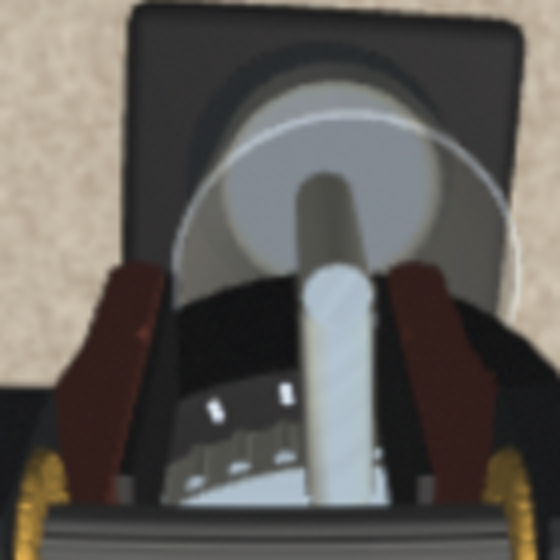

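>>> move_arm(
  steps="0 2.5 0 0 0 0 28;0 2 0 0 0 0 28;0 0 0 0 0 0 28;0 0 15 0 0 0 28;0 0 25 0 0 0 28;0 0 25 0 0 0 28;-10 0 25 0 0 0 28;0 0 0 0 0 0 28;0 0 0 0 0 0 28",
)

```text
time_s: 40.5
position: [0.4004, 0.0779, 0.3131]
eef_rot: [-2.357, -2.076, 0.0]
force: [-1.1, -0.7, -0.6]
finger_gap: 0.0281
```

```bash
python3 - <<'E'
from h import *
s=ctrl.sense();print(s['time_s'],s['position'],s['eef_rot'],s['force'])
c=ctrl.get_calibration('wrist')
cv2.imwrite('pics/w11.png',ctrl.read_camera('wrist')[:,:,::-1])
crop('pics/w11.png','pics/w11c.png',260,160,390,300,4)
for n in('top','side'): cv2.imwrite(f'pics/{n}11.png',ctrl.read_camera(n)[:,:,::-1])
C=np.array([.488,.073])
for A in(162,168,174,180):
    u=np.radians(A);p=proj('wrist',[[C[0]+r*np.cos(u),C[1]+r*np.sin(u),.236] for r in(.065,.096)],c);print(A,((p-[260,160])*4).round().tolist())
E
```

```text
40.5 [0.40036706 0.0778933  0.31309494] [-2.35724423e+00 -2.07640687e+00  3.55095953e-04] [-1.14290195 -0.66008354 -0.5963164 ]
162 [[321.0, 310.0], [354.0, 163.0]]
168 [[287.0, 306.0], [302.0, 156.0]]
174 [[253.0, 305.0], [250.0, 155.0]]
180 [[219.0, 307.0], [198.0, 158.0]]
```

View pics/w11c.png

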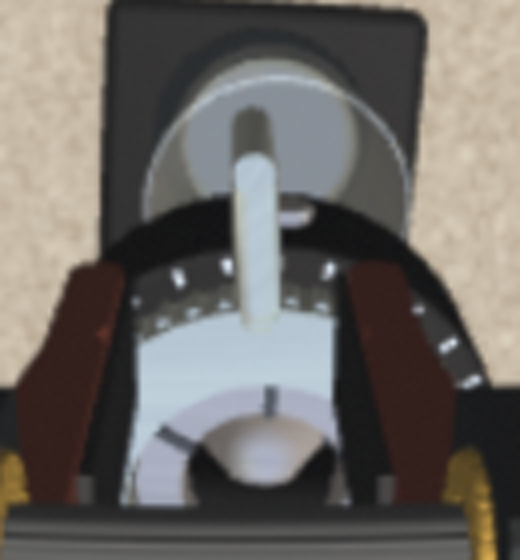

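View pics/side11.png

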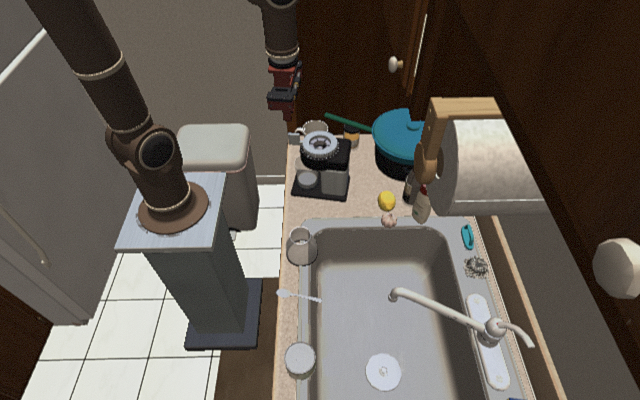

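```bash
python3 - <<'E'
from station import ctrl
print(ctrl.finish_job(), ctrl.sense()['time_s'])
E
```

```text
the job is handed in; nothing more can be done
the job is handed in; nothing more can be done
```

I zeroed the collar by feel and set it back six clicks. The job was handed in at about 41 s with the gripper lifted clear of everything.

- **Finding the stop:** I straddled the lever with the fingers and pushed it clockwise. It passed eight clicks, from about 198° to 102°. Breaking out of a click took at most about 15 N sideways. At the stop the force rose to about 23 N sideways (31 N counting the vertical part) and the lever stopped moving, so I backed off. That is under the 50 N limit.
- **Setting:** I then pushed it counter-clockwise six clicks, counting each one by force. Wrist pictures after clicks 3, 5 and 6 agreed with the count.
- **Last check:** After lifting clear, the wrist picture put the lever at about 174°, which is 102° plus 72° for six clicks. The force reading was near zero. In the side view the glass, hopper and other things looked where they had been.

No check disagreed. The felt forces did include an upward or downward part of up to 20 N, which I put down to friction at the finger pad.

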